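# Join two sections of a knitting loom with a snap cap

## Robot

A 6-joint arm with a two-finger parallel gripper is mounted at the origin on a cart in front of the work surface, level with it; the furniture and walls round the work are solid. World frame = base frame: x ahead of the robot, y to its left, z up, the work surface at z = 0. Lengths are in m, angles in rad, forces in N, time in s.
With the tool pointing down it reaches from about 0.35 to 0.775 m from the base axis. Payload 7.3 kg.
Tool frame: the origin (TCP) lies at the very end of the fingers, on their centre line; the grasp point (between the pads) lies 19 mm behind it; z points along the fingers, y is the line along which they close (so a half turn about z gives the same grasp; the last joint's range is limited). The gripper opens to 92 mm and grips with 3 to 60 N. Pads are 19 mm wide; open, the fingers measure 130 mm over their backs; the gripper's body (75 mm by 190 mm) begins 47 mm behind the grasp point.
Start: joints at [1.159, 0.342, 1.524, -0, 1.275, -0.146], TCP at [0.138, 0.507, 0.227] pointing down, gripper open.
Joint ranges: [-2.53, 2.53], [-0.77, 2.02], [0.04, 2.7], [-1, 4.14], [0.28, 2.66], [-3.11, 3.11]. Speed limits (rad/s): [2.57, 2.57, 3.14, 3.14, 3.14, 3.14].

## Interface

Orientations are given as [roll, pitch, yaw] about the fixed x, y, z axes, in that order (R = Rz(yaw) Ry(pitch) Rx(roll)).
In Python, from cell import * gives the robot as it stands.
- The arm moves only by the tool step_arm, never from a script. Its argument "commands" is a list of rows, each a list of 7 numbers: the opening, from 0 (shut) to 1 (fully open), then the shift along the world's x, y, z in cm, then the turn, a rotation vector about the world's x, y, z in rad. A call has 1 to 5 rows; each row is the pose to reach, as a shift and turn from the pose commanded when the call began; what a row does not reach only later rows make up. A row lasts 1/12 s, in which the tool goes at most 41.7 mm and 7.16 degrees, less where a joint would pass 70% of its speed; a pose out of reach is approached as far as the arm can. A call with a gripper value outside its range is refused whole. The fingers move at their own pace and stop on an object; "grip_force" is the grip in N (left out, the last holds). Time passes only in rows, so rows that repeat a pose let the fingers close. It gives the time, the measured TCP pose, the force, the opening and the grip force at its end, in the units of the state.
- observe(): the state, without advancing time (a new reading comes with each control period).
- read_camera(name): name is "side" or "top"; returns the picture (420x560x3 uint8, red, green, blue); there is no depth.
- camera_model(name): a dict with "vfov" (degrees; the focal length in pixels is half the picture's height over the tangent of half this angle, whatever the lens; pixels are square), "cx", "cy" (the principal point, pixels), "k1" (the pictures are not rectified: a ray, as slopes to the right and down, at radius r is drawn at 1 + k1 r^2 times it, then the intrinsics apply), "world_to_cam" (4x4, takes a point from world to camera coordinates). Camera axes: x right, y up, looking along -z (the intrinsics and any distortion apply to the point x, -y, -z); pixel columns grow to the right and rows downward; lengths in m; the calibration is good to about 2 mm. A picture is of the moment at which its call begins. camera_model takes no time and is no camera call.
- hand_in(): hands the job in; it is judged then, once.
The state is a dict: "time": time; "qpos": joint angles; "qvel": joint speeds; "joint_efforts": joint torques, N m; "tool_pos": TCP position; "tool_rot": TCP orientation; "contact_force": force on the tool from outside, world axes, zero at the start; "torque": the same for the moment, N m; "opening": finger opening in m; "grip_force": force on a finger pad.
Only numpy, scipy, OpenCV 4.12 (cv2) and the standard library are available. Lean on these libraries where they do the work, as an engineer would, in place of code of your own. Each camera call takes 0.05 s, during which the arm holds its last target. There are 200 camera calls.

## Task

Join the two sections of the teal knitting loom: slide the loose section up in line with the one stuck to the table until their ends butt flush and the two half studs make one round stud, then press the orange snap cap straight down over that stud until it clicks and sits flat on the deck. Keep your grip or fingertips on the cap and keep pressing it firmly down: finish while still holding it pressed home. Leave the yellow tape roll, the pink flowers and everything else where they are.

Things in the scene. Friction and masses are not known exactly. Their poses are not given: they have to be found in the camera images.
- loom_fixed: Teal loom section, stuck down; cannot move. Bar 130 long, 44 wide, deck 20 mm above the table. Origin: middle of its mating end, underside. x axis along the bar AWAY from the mating end (its partner belongs on the -x side), z up. Cream pegs 24 mm tall on the deck, 55 to 115 mm from the mating end. Black suction feet stand out to 46 mm either side, 100 mm from the mating end.
- stud (a point): Centre of the round stud at deck level: on loom_fixed, 20 mm above its origin. Each section has half of the stud, flat side in its end face: ribbed, 18 mm tall, neck 18 mm thick, bulge 26 mm thick 10 mm above the deck, tapering to 14 mm at the top. Below the deck a round-nosed tongue, 16 mm wide, stands 8 mm out of the fixed end.
- loom_loose: Loose teal section, about 0.18 kg, flat on the table; same bar, pegs and half stud, no feet. Origin: middle of its mating end, underside; x along the bar AWAY from that end, centre of mass near x = 65 mm. Joined, its origin meets that of loom_fixed and its x points the other way. Can be taken from above across its 44 mm width, fingers beside the bar, peg tops (44 mm up) between them.
- loose_end (a point): Top edge of the loose section's mating end, on its centre line at deck level (20 mm above its origin), where its half stud stands. Under the deck is an 18 mm wide slot with rounded lips, 30 mm at the mouth, that takes the fixed section's tongue and lines the two up. Joined, this point meets stud.
- snap_cap: Orange snap cap, enamelled zinc, 0.2 kg, open side down. Origin: centre of its lower rim, z up; its yaw does not matter. Skirt 42 mm in diameter up to 22 mm, then a solid ribbed knob 34 mm in diameter to 38 mm (the grip; the flat top may be pressed too). Home: rim flat on the deck, origin at stud. If the sections are not closed up it does not go on.
- cap_catches (a point): Level of four sprung catches inside the cap, on its axis 4 mm above the rim. They meet the stud with the rim about 13 mm above the deck; the push grows to 12 to 17 N with the rim about 7 mm up, then they jump over the bulge (click), the force drops to nothing and below, and the rim lands flat on the deck. A push of 12 to 20 N at the end is right.
- washi_yellow: Bystander: roll of yellow patterned paper tape lying flat, 41 mm in diameter, 15 mm high; origin at the centre of its underside. The roll and the cap lie one in each of two areas: left of the loose section, and behind the right end of the fixed section.
- chenille_posy: Bystander: bunch of three pink and red chenille flowers, about 64 x 60 x 20 mm, lying near the right front rim of the wooden turntable (top 38 mm above the table). Origin near the centre of its underside.
There are look-alikes about, which are no part of the job. What is shaped like the snap_cap but green is not meant.

How it is judged:
By the outcome, as a careful person would: the job done as asked, in the order asked, and still so for the second after the job is handed in, while the arm keeps its last pose, push and grip.
It also fails if it takes over 58 s, if anything falls off the work surface, if the arm or the gripper's body presses on something with over 40 N, if the wrist force passes 120 N, or if a joint passes its speed limit or range.

## Working session

There is one attempt and no reset: what is moved stays moved. The work goes in short steps, Python scripts to look and compute and a tool call to move; the robot and the scene stay as the last step left them, time stands still between calls to the robot, and variables do not carry over. Pictures are saved under pics/ and viewed, at most 10 in all, crops included, and the job is handed in when it is done.

Besides the shell and the picture viewer there is one more tool, called after "Request:" in YAML: its name, and indented under it one key for each argument. step_arm: Moves the arm, as the interface text tells. Its arguments: {"type":"object","properties":{"commands":{"type":"array"},"grip_force":{"type":"number"}},"required":["commands"]}

```bash
mkdir -p pics; cat > h.py <<'E'
from cell import *
import numpy as np, cv2
def K(n):
    m=camera_model(n); f=210/np.tan(np.radians(m["vfov"])/2)
    return m,f
def ray(n,u,v):
    m,f=K(n); d=np.array([(u-m["cx"])/f,(v-m["cy"])/f]); s=d.copy()
    for _ in range(30): s=d/(1+m["k1"]*(s@s))
    W=np.linalg.inv(m["world_to_cam"]); r=W[:3,:3]@np.array([s[0],-s[1],-1]); return W[:3,3],r
def onz(n,u,v,z):
    o,r=ray(n,u,v); return o+r*(z-o[2])/r[2]
def proj(n,p):
    m,f=K(n); c=m["world_to_cam"]@np.append(p,1); s=np.array([c[0],-c[1]])/-c[2]
    s=s*(1+m["k1"]*(s@s)); return s*f+[m["cx"],m["cy"]]
def save(n,name):
    i=read_camera(n); cv2.imwrite(f"pics/{name}.png",cv2.cvtColor(i,cv2.COLOR_RGB2BGR)); return i
E
python3 - <<'E'
from h import *
a=save("top","t0");b=save("side","s0")
for n in("top","side"):
    m=camera_model(n);print({k:m[k] for k in("vfov","cx","cy","k1")},np.linalg.inv(m["world_to_cam"]).round(3).tolist())
print(observe())
E
```

```text
{'vfov': 46.57063308798245, 'cx': 284.3453325599297, 'cy': 208.54371502829912, 'k1': 0.0361384264120113} [[0.03, 0.997, -0.07, 0.477], [-0.999, 0.031, 0.009, 0.168], [0.012, 0.07, 0.998, 1.131], [0.0, 0.0, 0.0, 1.0]]
{'vfov': 50.653722424584046, 'cx': 281.5934355809402, 'cy': 210.61622236030263, 'k1': -0.10000408021041546} [[-0.967, 0.131, -0.22, 0.381], [-0.255, -0.424, 0.869, 0.913], [0.02, 0.896, 0.444, 0.449], [0.0, 0.0, 0.0, 1.0]]
{'time': 0.1, 'qpos': array([ 1.15897987e+00,  3.42645440e-01,  1.52488291e+00, -6.76106912e-06,
        1.27540752e+00, -1.46026933e-01]), 'qvel': array([-0.00148294, -0.00314918, -0.00014365,  0.00045442, -0.00083959,
        0.00046817]), 'joint_efforts': array([ 1.62307097e-03, -4.31997728e+01, -2.44696999e+01,  7.19710300e-02,
        5.25754457e-02, -5.60287765e-05]), 'tool_pos': array([0.1377557 , 0.50624403, 0.22613188]), 'tool_rot': array([-3.14026279e+00, -1.89053411e-04,  2.87580498e+00]), 'contact_force': array([ 0.66732936,  0.26127031, -0.47294263]), 'torque': array([-0.0402435 , -0.02338157, -0.0032638 ]), 'grip_force': 0.0, 'opening': 0.09202613297480854}
```

View pics/t0.png

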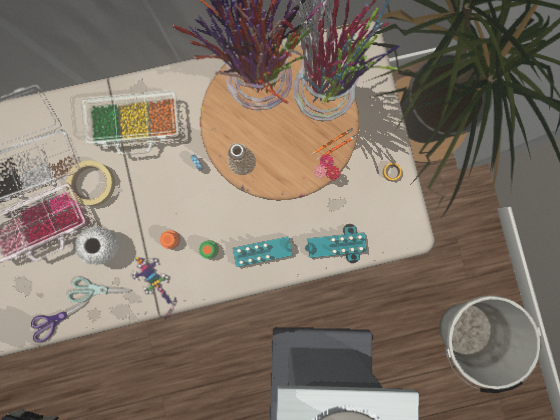

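View pics/s0.png

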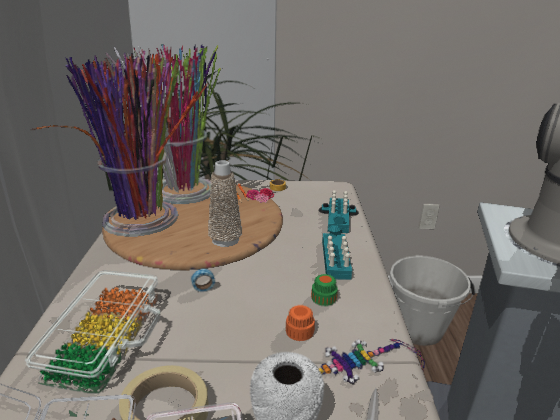

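The top view shows the orange cap at (169,240), which is (300,323) in the side view. The green look-alike with an orange top is at (208,249). The loose section is around (263,251), the fixed one with black feet around (337,244), and the yellow roll at (393,172). Things that could be taken for the cap are the green cap (208,249), the tape ring (90,183), the blue ring (196,162) and the roll (393,172). I choose (169,240) because it is all orange. Next I'll measure it and check it in one crop.

```bash
python3 - <<'E'
from h import *
a=cv2.imread("pics/t0.png");h=cv2.cvtColor(a,cv2.COLOR_BGR2HSV)
c=cv2.resize(a[205:290,145:385],None,fx=3.3,fy=3.3,interpolation=cv2.INTER_CUBIC);cv2.imwrite("pics/c0.png",c)
def comps(mask,z,mn):
    k,l,s,ce=cv2.connectedComponentsWithStats(mask)
    for i in range(1,k):
        if s[i,4]>=mn: print(s[i],ce[i].round(1),onz("top",*ce[i],z)[:2].round(4))
print("teal");m=cv2.inRange(h,(83,120,60),(100,255,255));m[:200]=0;comps(m,.02,30)
k,l,s,ce=cv2.connectedComponentsWithStats(cv2.morphologyEx(m,cv2.MORPH_CLOSE,np.ones((5,5))))
for i in range(1,k):
    if s[i,4]<300: continue
    ys,xs=np.nonzero(l==i); P=np.array([onz("top",x,y,.02)[:2] for x,y in zip(xs,ys)])
    r=cv2.minAreaRect(P.astype(np.float32)*1000); print("rect",r, cv2.boxPoints(r).round(1).tolist())
print("orange");m=cv2.inRange(h,(3,150,100),(14,255,255));m[:200]=0;comps(m,.03,30)
E
```

```text
teal
[308 237  58  20 422] [328.6 246.6] [0.4711 0.0541]
[265 240  27  19 235] [277.7 250. ] [0.46   0.1693]
rect ((475.50531005859375, 35.31991958618164), (73.47582244873047, 127.96986389160156), 8.054569244384766) [[430.20001220703125, 93.5], [448.1000061035156, -33.20000076293945], [520.7999877929688, -22.899999618530273], [502.8999938964844, 103.80000305175781]]
rect ((460.806884765625, 180.06680297851562), (39.634117126464844, 76.7911148071289), 13.404619216918945) [[432.6000061035156, 212.8000030517578], [450.3999938964844, 138.10000610351562], [489.0, 147.3000030517578], [471.20001220703125, 222.0]]
orange
[160 231  15  17 185] [167.4 238.8] [0.478 0.417]
[203 246   8   8  53] [206.8 249.4] [0.4568 0.3282]
```

View pics/c0.png

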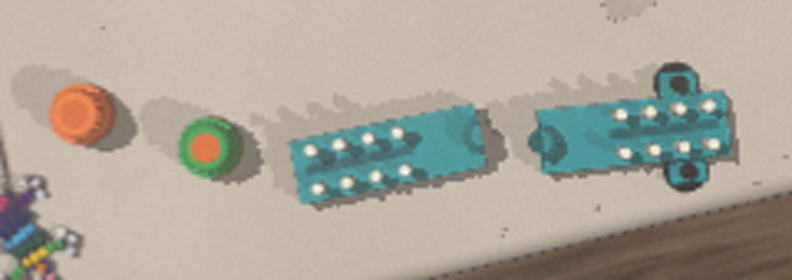

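The crop confirms that the all-orange cap is at crop (80,112), the green one at (208,148), the loose section's mating edge runs (472,104)–(487,165), and the fixed one's runs (537,109)–(544,174).

```bash
python3 - <<'E'
from h import *
P=lambda u,v,z=.02:onz("top",145+(u+.5)/3.3-.5,205+(v+.5)/3.3-.5,z)[:2]
for nm,c,e in(("loose",[(472,104),(487,165),(290,142),(302,203)],0),("fixed",[(537,109),(544,174),(726,92),(735,155)],0)):
    q=[P(*x) for x in c];m=(q[0]+q[1])/2;f=(q[2]+q[3])/2;d=f-m
    print(nm,"mate",m.round(4),"far",f.round(4),"len",np.linalg.norm(d).round(4),"yaw",np.arctan2(d[1],d[0]).round(4),"w",np.linalg.norm(q[0]-q[1]).round(4),np.linalg.norm(q[2]-q[3]).round(4))
# pegs
a=cv2.imread("pics/t0.png");h=cv2.cvtColor(a,cv2.COLOR_BGR2HSV)
m=cv2.inRange(h,(0,0,205),(179,90,255));m[:228]=0;m[265:]=0
k,l,s,ce=cv2.connectedComponentsWithStats(m)
pts={"L":[], "F":[]}
for i in range(1,k):
    if s[i,4]<=25 and 232<ce[i][0]<370:
        p=onz("top",*ce[i],.044)[:2];pts["L" if ce[i][0]<300 else "F"].append(p);print(s[i,4],ce[i].round(1),p.round(4))
# side check of fixed caps
b=cv2.imread("pics/s0.png");hb=cv2.cvtColor(b,cv2.COLOR_BGR2HSV)
m=cv2.inRange(hb,(3,150,100),(14,255,255));k,l,s,ce=cv2.connectedComponentsWithStats(m)
for i in range(1,k):
    if s[i,4]>200: print("side orange",s[i],ce[i])
print("cap axis from side",proj("side",[.478,.417,.019]),proj("top",[.478,.417,.038]))
E
```

```text
loose mate [0.4713 0.1419] far [0.4416 0.2669] len 0.1285 yaw 1.804 w 0.0431 0.0425
fixed mate [0.4678 0.0998] far [ 0.4841 -0.0307] len 0.1315 yaw -1.4462 w 0.0448 0.0436
5 [341.6 238.2] [0.4909 0.028 ]
5 [350.8 237.6] [0.4928 0.0076]
5 [359.2 236.6] [ 0.4956 -0.011 ]
8 [332.9 239.1] [0.4882 0.0474]
6 [264.8 244.8] [0.471  0.1982]
7 [247.  248.3] [0.4622 0.2375]
6 [256.  246.5] [0.4667 0.2177]
8 [360.9 248.1] [ 0.4702 -0.0152]
7 [238.3 250. ] [0.4578 0.2566]
8 [343.1 249.9] [0.4651 0.0241]
8 [351.9 249.1] [0.4673 0.0047]
8 [334.1 250.9] [0.4623 0.044 ]
6 [267.2 256.2] [0.4461 0.1922]
6 [258.5 258. ] [0.4415 0.2113]
6 [249.5 260. ] [0.4365 0.231 ]
6 [240.8 261.8] [0.432 0.25 ]
side orange [104 288  34  15 327] [119.39755352 295.62691131]
side orange [ 93 301  36  14 269] [110.66914498 307.79553903]
side orange [286 306  29  35 790] [299.25696203 322.87341772]
cap axis from side [297.88514207 321.88725325] [166.6266525  238.77889432]
```

Request:
step_arm:
  commands:
    - [1,16,-15,0,0,0,-0.54]
    - [1,16,-15,0,0,0,-0.54]
    - [1,16,-15,0,0,0,-0.54]
    - [1,16,-15,0,0,0,-0.54]
    - [1,16,-15,0,0,0,-0.54]

```text
time: 0.52
tool_pos: [0.2907, 0.3625, 0.2265]
tool_rot: [-3.141, -0.0, 2.33]
contact_force: [-0.1, 1.4, 0.3]
opening: 0.0919
grip_force: 0.0
```

Request:
step_arm:
  commands:
    - [1,15.9,-15.1,-7,0,0,-0.534]
    - [1,15.9,-15.1,-7,0,0,-0.534]
    - [1,15.9,-15.1,-7,0,0,-0.534]
    - [1,15.9,-15.1,-7,0,0,-0.534]
    - [1,15.9,-15.1,-7,0,0,-0.534]

```text
time: 0.93
tool_pos: [0.4348, 0.2257, 0.1627]
tool_rot: [-3.141, -0.0, 1.795]
contact_force: [0.7, 0.7, 0.3]
opening: 0.0916
grip_force: 0.0
```

Request:
step_arm:
  commands:
    - [1,0,0,0,0,0,0]
    - [1,0,0,0,0,0,0]

```text
time: 1.1
tool_pos: [0.4343, 0.2258, 0.1622]
tool_rot: [-3.139, 0.0, 1.798]
contact_force: [-0.4, -0.2, -0.4]
opening: 0.0918
grip_force: 0.0
```

Request:
step_arm:
  commands:
    - [1,2.2,-2.1,-3,0,0,0.004]
    - [1,2.2,-2.1,-7,0,0,0.004]
    - [1,2.2,-2.1,-10,0,0,0.004]
    - [1,2.2,-2.1,-10,0,0,0.004]

```text
time: 1.43
tool_pos: [0.4514, 0.2062, 0.0588]
tool_rot: [-3.131, 0.0, 1.807]
contact_force: [-1.8, -1.5, -0.8]
opening: 0.0921
grip_force: 0.0
```

```bash
python3 - <<'E'
from h import *
a=save("top","t1");b=save("side","s1")
cv2.imwrite("pics/c1.png",np.hstack([cv2.resize(x[...,::-1][r],(400,400),interpolation=cv2.INTER_CUBIC) for x,r in((a,np.s_[180:300,220:340]),(b,np.s_[170:290,270:390]))]))
print(observe()["tool_pos"])
E
```

```text
[0.45486396 0.20735147 0.06366063]
```

View pics/c1.png

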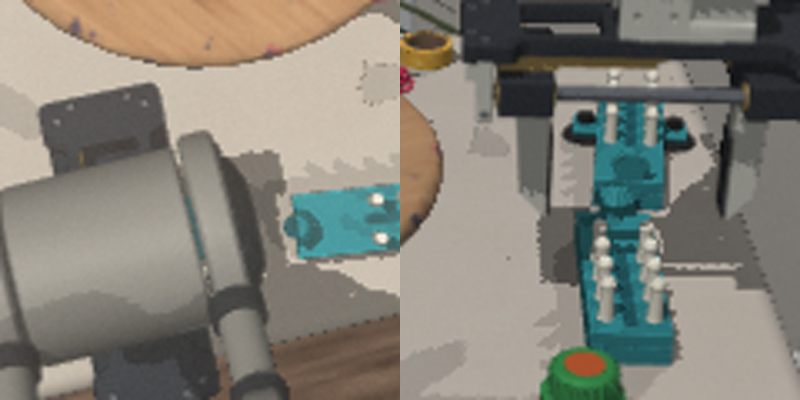

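The side crop shows the fingers straddling the bar, with tips near (535,205) and (735,205) and the pegs between them. Now I'll go down and grip.

Request:
step_arm:
  commands:
    - [1,0.1,-0.2,-3,0,0,0]
    - [1,0.1,-0.2,-5,0,0,0]
    - [1,0.1,-0.2,-5.8,0,0,0]
    - [1,0.1,-0.2,-5.8,0,0,0]
    - [1,0.1,-0.2,-5.8,0,0,0]

```text
time: 1.95
tool_pos: [0.4577, 0.2052, 0.0071]
tool_rot: [3.139, -0.0, 1.807]
contact_force: [0.3, 0.2, 1.0]
opening: 0.0919
grip_force: 0.0
```

Request:
step_arm:
  commands:
    - [0.3,0,0,0,0,0,0]
    - [0.3,0,0,0,0,0,0]
    - [0.3,0,0,0,0,0,0]
    - [0.3,0,0,0,0,0,0]
    - [0.3,0,0,0,0,0,0]
  grip_force: 20

```text
time: 2.37
tool_pos: [0.457, 0.2045, 0.0058]
tool_rot: [3.141, 0.0, 1.806]
contact_force: [-0.3, 0.0, -0.4]
opening: 0.0628
grip_force: 0.0
```

Request:
step_arm:
  commands:
    - [0.3,0,0,0,0,0,0]
    - [0.3,0,0,0,0,0,0]
    - [0.3,0,0,0,0,0,0]
    - [0.3,0,0,0,0,0,0]
    - [0.3,0,0,0,0,0,0]

```text
time: 2.78
tool_pos: [0.4567, 0.2044, 0.0053]
tool_rot: [-3.141, 0.0, 1.806]
contact_force: [0.4, -0.4, 0.5]
opening: 0.044
grip_force: 20.0
```

Request:
step_arm:
  commands:
    - [0.3,0,-0.4,0,0,0,-0.02]
    - [0.3,0,-0.9,0,0,0,-0.05]
    - [0.3,0.1,-1.4,0,0,0,-0.08]
    - [0.3,0.1,-1.9,0,0,0,-0.106]
    - [0.3,0.1,-2.4,0,0,0,-0.106]

```text
time: 3.2
tool_pos: [0.4578, 0.1798, 0.0053]
tool_rot: [3.142, -0.0, 1.697]
contact_force: [-0.7, 0.7, -0.0]
opening: 0.0438
grip_force: 20.0
```

Request:
step_arm:
  commands:
    - [0.3,0,0,0,0,0,0]
    - [0.3,0,0,0,0,0,0]
    - [0.3,0,0,0,0,0,0]

```text
time: 3.45
tool_pos: [0.4578, 0.1802, 0.0054]
tool_rot: [-3.141, 0.0, 1.7]
contact_force: [-0.4, -1.9, -0.7]
opening: 0.0438
grip_force: 20.0
```

```bash
python3 - <<'E'
from h import *
b=save("side","s2")
cv2.imwrite("pics/c2.png",cv2.resize(b[...,::-1][180:290,290:390],None,fx=5.4,fy=5.4,interpolation=cv2.INTER_CUBIC))
print(observe()["tool_pos"],observe()["tool_rot"])
for p in([.468,.1003,.02],[.4457,.0974,.02],[.4894,.103,.02]): print((proj("side",p)-[290,180])*5.4)
E
```

```text
[0.45776861 0.18031712 0.00535762] [-3.14154370e+00  1.57321839e-04  1.69991305e+00]
[253.19305676 239.19661939]
[312.15295958 243.74023419]
[196.83316521 234.74739586]
```

View pics/c2.png

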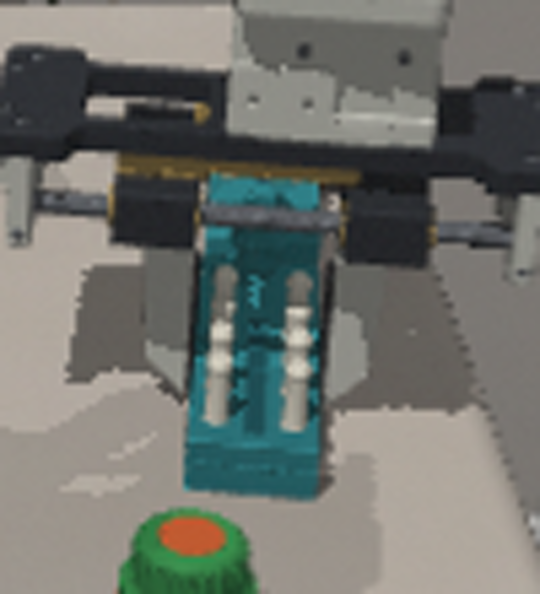

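The view shows the bar held squarely between the fingers and the joint hidden behind the gripper. The tongue gives ±7 mm of lead-in, so I'll slide it in and watch the force.

Request:
step_arm:
  commands:
    - [0.3,0.04,-0.3,0,0,0,0]
    - [0.3,0.08,-0.6,0,0,0,0]
    - [0.3,0.12,-0.9,0,0,0,0]
    - [0.3,0.15,-1.2,0,0,0,0]

```text
time: 3.83
tool_pos: [0.4593, 0.1682, 0.0053]
tool_rot: [-3.142, -0.0, 1.7]
contact_force: [0.2, 1.6, -0.9]
opening: 0.0438
grip_force: 20.0
```

Request:
step_arm:
  commands:
    - [0.3,0.02,-0.1,0,0,0,0]
    - [0.3,0.03,-0.2,0,0,0,0]
    - [0.3,0.04,-0.3,0,0,0,0]
    - [0.3,0.05,-0.4,0,0,0,0]

```text
time: 4.17
tool_pos: [0.4598, 0.1645, 0.0054]
tool_rot: [3.142, -0.0, 1.7]
contact_force: [-0.8, 4.5, -0.9]
opening: 0.0439
grip_force: 20.0
```

Request:
step_arm:
  commands:
    - [0.3,0.01,-0.1,0,0,0,0]
    - [0.3,0.02,-0.2,0,0,0,0]
    - [0.3,0.02,-0.2,0,0,0,0]

```text
time: 4.42
tool_pos: [0.4598, 0.1639, 0.0054]
tool_rot: [3.141, -0.002, 1.699]
contact_force: [-2.0, 10.9, -1.8]
opening: 0.0439
grip_force: 20.0
```

Request:
step_arm:
  commands:
    - [0.3,0.01,-0.1,0,0,0,0]
    - [0.3,0.02,-0.2,0,0,0,0]
    - [0.3,0.02,-0.2,0,0,0,0]
  grip_force: 30

```text
time: 4.67
tool_pos: [0.4598, 0.1637, 0.0054]
tool_rot: [3.141, -0.004, 1.699]
contact_force: [-2.7, 21.5, -2.6]
opening: 0.0439
grip_force: 30.0
```

Request:
step_arm:
  commands:
    - [0.3,0,0.05,0,0,0,0]
    - [0.3,-0.02,0.2,0,0,0,0]
    - [0.3,-0.02,0.3,0,0,0,0]

```text
time: 4.92
tool_pos: [0.4597, 0.1643, 0.0054]
tool_rot: [-3.142, -0.001, 1.701]
contact_force: [0.7, 1.5, -0.2]
opening: 0.0439
grip_force: 30.0
```

Request:
step_arm:
  commands:
    - [0.3,0.01,-0.15,0,0,0,0]
    - [0.3,0.01,-0.2,0,0,0,0]
    - [0.3,0.01,-0.2,0,0,0,0]

```text
time: 5.17
tool_pos: [0.4598, 0.1637, 0.0054]
tool_rot: [3.141, -0.003, 1.699]
contact_force: [-2.8, 16.8, -2.1]
opening: 0.0437
grip_force: 30.0
```

Request:
step_arm:
  commands:
    - [0.7,0,0,0,0,0,0]
    - [0.7,0,0,0,0,0,0]
    - [0.7,0,0,0,0,0,0]
    - [0.9,0,0,0,0,0,0]
    - [0.9,0,0,0,0,0,0]

```text
time: 5.58
tool_pos: [0.4602, 0.1611, 0.0054]
tool_rot: [3.141, 0.0, 1.699]
contact_force: [-1.1, -0.4, -0.5]
opening: 0.0728
grip_force: 0.0
```

Request:
step_arm:
  commands:
    - [1,0,0,2,0,0,0]
    - [1,0,0,5,0,0,0]
    - [1,0,0,9,0,0,0]
    - [1,0,1,11.5,0,0,0]
    - [1,0.3,5,11.5,0,0,0]

```text
time: 6.0
tool_pos: [0.4662, 0.2091, 0.1258]
tool_rot: [3.133, 0.0, 1.695]
contact_force: [2.2, 1.1, 0.9]
opening: 0.0917
grip_force: 0.0
```

Request:
step_arm:
  commands:
    - [1,1.5,20.6,0,0,0,0]
    - [1,1.5,20.6,0,0,0,0]
    - [1,1.5,20.6,0,0,0,0]
    - [1,1.5,20.6,0,0,0,0]
    - [1,1.5,20.6,0,0,0,0]

```text
time: 6.42
tool_pos: [0.4779, 0.4194, 0.1204]
tool_rot: [3.141, 0.0, 1.7]
contact_force: [1.5, -0.2, -0.0]
opening: 0.0915
grip_force: 0.0
```

Request:
step_arm:
  commands:
    - [1,0,0,0,0,0,0]
    - [1,0,0,0,0,0,0]

```text
time: 6.58
tool_pos: [0.4775, 0.4189, 0.1195]
tool_rot: [-3.141, 0.001, 1.703]
contact_force: [-0.7, -0.6, -1.0]
opening: 0.0918
grip_force: 0.0
```

```bash
python3 - <<'E'
from h import *
a=save("top","t3");b=save("side","s3")
cv2.imwrite("pics/c3.png",np.hstack([cv2.resize(a[...,::-1][205:285,230:380],(750,400),interpolation=cv2.INTER_CUBIC)]))
print(observe()["tool_pos"],observe()["tool_rot"],observe()["contact_force"])
h=cv2.cvtColor(b,cv2.COLOR_RGB2HSV);m=cv2.inRange(h,(3,150,100),(14,255,255));k,l,s,ce=cv2.connectedComponentsWithStats(m)
for i in range(1,k):
    if s[i,4]>100: print("side orange",s[i],ce[i])
E
```

```text
[0.47784752 0.41647059 0.1198917 ] [-3.14053681e+00  1.14322714e-03  1.69966763e+00] [ 0.08632824  0.32268625 -0.71082758]
side orange [155  54   6  51 116] [157.02586207  75.31896552]
side orange [155  92  43  71 191] [176.38219895 124.91623037]
side orange [100 288  38  15 346] [118.67919075 295.63872832]
side orange [ 90 301  39  14 289] [109.816609   307.85813149]
side orange [286 305  29  36 834] [299.72422062 322.89568345]
```

View pics/c3.png

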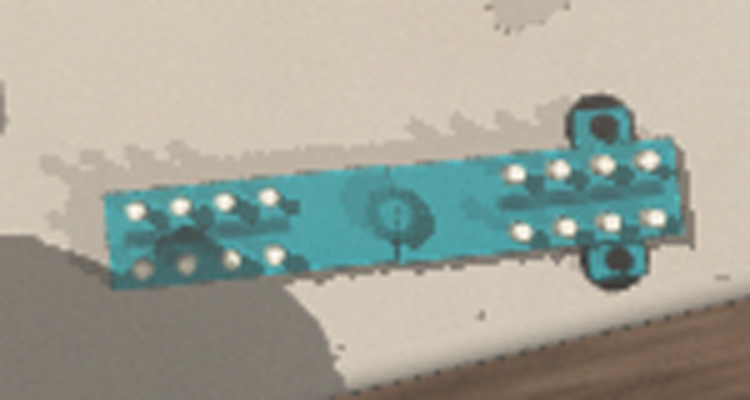

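View pics/s3.png

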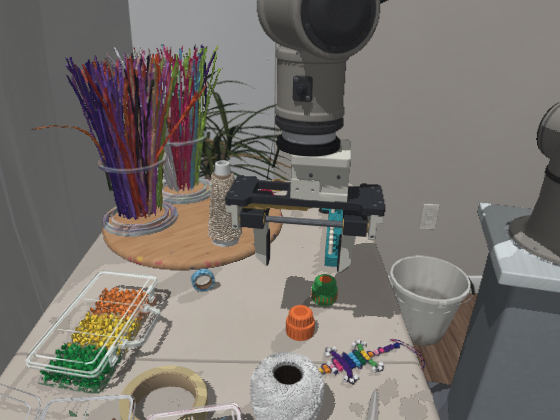

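The top crop shows the bars butted in line with one round stud at crop (398,213). In the side view the gripper hangs over the orange cap at (300,323). I'll triangulate the cap and stud, then go down.

```bash
python3 - <<'E'
from h import *
from scipy.optimize import least_squares as ls
def tri(t,s):
    r=ls(lambda p:np.r_[proj("top",p)-t,proj("side",p)-s],[.478,.417,.02]);return r.x.round(4),r.fun.round(2)
print("cap",tri([167.4,238.8],[299.5,322.9]))
print("stud top",onz("top",230+398/5,205+213/5,.036))
a=cv2.imread("pics/t0.png");h=cv2.cvtColor(a,cv2.COLOR_BGR2HSV);m=cv2.inRange(h,(3,120,60),(16,255,255));m[:200]=0;m[:,:150]=0;m[:,190:]=0
ys,xs=np.nonzero(m);print(xs.min(),xs.max(),ys.min(),ys.max())
# knob top centre by eye in c0 ~ (75,110)
print("knob top by eye",onz("top",145+78/3.3,205+109/3.3,.038))
for R,z in((.021,.0),(.021,.022),(.017,.038)):
    q=np.array([proj("top",[.478+R*np.cos(t),.417+R*np.sin(t),z]) for t in np.linspace(0,6.3,60)]);print(z,q.min(0),q.max(0))
E
```

```text
cap (array([0.476 , 0.4191, 0.0194]), array([ 0.12,  0.91, -0.58, -0.06]))
stud top [0.46779218 0.09818084 0.036     ]
156 178 231 287
knob top by eye [0.47978923 0.41264083 0.038     ]
0.0 [161.22477744 229.7765421 ] [179.58126702 248.05634582]
0.022 [158.87858692 229.5224302 ] [177.60537419 248.16687303]
0.038 [158.92572866 231.12862207] [174.31132475 246.44389775]
```

Request:
step_arm:
  commands:
    - [1,-0.1,0,-3.5,0,0,0]
    - [1,-0.1,0,-7,0,0,0]
    - [1,-0.1,0,-9,0,0,0]
    - [1,-0.1,0,-9.4,0,0,0]
    - [1,-0.1,0,-9.4,0,0,0]

```text
time: 7.1
tool_pos: [0.4768, 0.4155, 0.0254]
tool_rot: [-3.139, 0.002, 1.698]
contact_force: [1.2, 0.4, 0.4]
opening: 0.0922
grip_force: 0.0
```

Request:
step_arm:
  commands:
    - [0.8,0,0,0,0,0,0]
    - [0.7,0,0,0,0,0,0]
    - [0.65,0,0,0,0,0,0]
    - [0.6,0,0,0,0,0,0]
    - [0.6,0,0,0,0,0,0]
  grip_force: 10

```text
time: 7.52
tool_pos: [0.4775, 0.4177, 0.0274]
tool_rot: [3.14, -0.001, 1.7]
contact_force: [0.3, 0.3, -0.1]
opening: 0.0635
grip_force: 0.0
```

```bash
python3 - <<'E'
from h import *
b=save("side","s4")
cv2.imwrite("pics/c4.png",cv2.resize(b[...,::-1][255:355,240:370],None,fx=6,fy=6,interpolation=cv2.INTER_CUBIC))
o=observe();p=o["tool_pos"];print(p,o["opening"])
print((proj("side",p)-[240,255])*6,(proj("side",[p[0],p[1],.038])-[240,255])*6)
E
```

```text
[0.47732941 0.41763924 0.02712183] 0.05884115373849748
[350.69852934 377.45132548] [352.44387802 342.03706294]
```

View pics/c4.png

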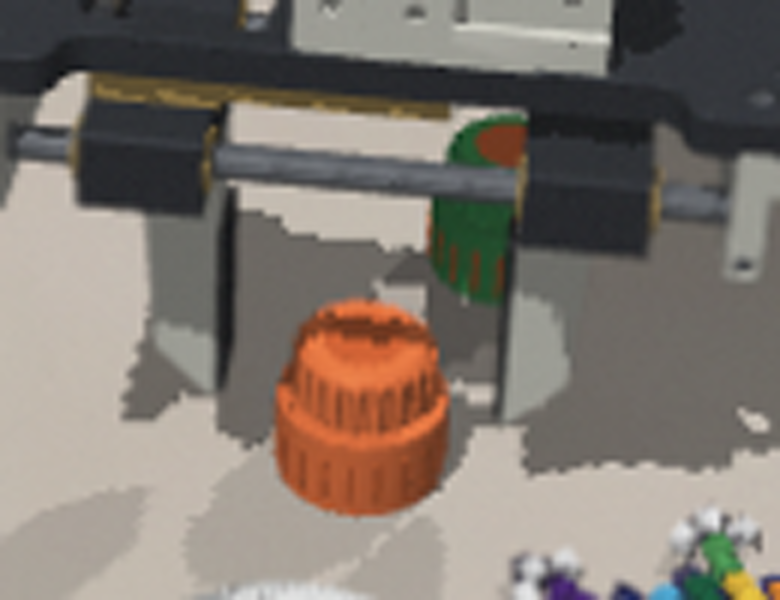

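```bash
python3 - <<'E'
from h import *
f=lambda u,v,z:onz("side",240+u/6,255+v/6,z).round(4)
print("top",f(368,333,.038),"bottom front",f(362,515,0),"skirt L/R",f(276,440,.011),f(447,440,.011), "tips",f(215,390,.027),f(503,420,.027))
E
```

```text
top [0.4745 0.4133 0.038 ] bottom front [ 0.4696  0.4345 -0.    ] skirt L/R [0.4933 0.4264 0.011 ] [0.4532 0.415  0.011 ] tips [0.5076 0.431  0.027 ] [0.4391 0.4227 0.027 ]
```

The crop shows the cap's knob centred between the fingers at (368,333) and about 3 mm beyond the finger line. I'll shift by that and close.

Request:
step_arm:
  commands:
    - [0.6,0,-0.2,-0.15,0,0,0]
    - [0.5,0,-0.3,-0.15,0,0,0]
    - [0.45,0,-0.3,-0.15,0,0,0]
    - [0.4,0,-0.3,-0.15,0,0,0]
    - [0.3,0,-0.3,-0.15,0,0,0]

```text
time: 7.98
tool_pos: [0.4771, 0.4144, 0.0249]
tool_rot: [3.141, 0.0, 1.7]
contact_force: [2.9, 0.5, 1.9]
opening: 0.0344
grip_force: 1.5
```

Request:
step_arm:
  commands:
    - [0.25,0,0,0,0,0,0]
    - [0.25,0,0,0,0,0,0]
    - [0.25,0,0,0,0,0,0]
    - [0.25,0,0,0,0,0,0]
    - [0.25,0,0,0,0,0,0]
  grip_force: 40

```text
time: 8.4
tool_pos: [0.4772, 0.4145, 0.0249]
tool_rot: [3.141, -0.0, 1.7]
contact_force: [0.9, -0.9, -0.7]
opening: 0.033
grip_force: 40.0
```

Request:
step_arm:
  commands:
    - [0.25,0,0,3,0,0,0]
    - [0.25,0,0,7,0,0,0]
    - [0.25,0,0,10,0,0,0]
    - [0.25,-0.1,-3,11,0,0,0]
    - [0.25,-0.2,-7,11,0,0,0]

```text
time: 8.82
tool_pos: [0.4763, 0.3469, 0.1383]
tool_rot: [3.134, -0.004, 1.703]
contact_force: [0.8, -0.9, -2.7]
opening: 0.0325
grip_force: 40.0
```

Request:
step_arm:
  commands:
    - [0.25,-0.1,-4,0,0,0,0]
    - [0.25,-0.2,-8,0,0,0,0]
    - [0.25,-0.3,-12,0,0,0,0]
    - [0.25,-0.4,-16,0,0,0,0]
    - [0.25,-0.5,-20,0,0,0,0]

```text
time: 9.23
tool_pos: [0.4692, 0.1428, 0.1348]
tool_rot: [-3.141, -0.0, 1.7]
contact_force: [-0.1, -0.4, -3.0]
opening: 0.0332
grip_force: 40.0
```

Request:
step_arm:
  commands:
    - [0.25,-0.2,-4,0,0,0,0]
    - [0.25,-0.2,-4.5,-3,0,0,0]
    - [0.25,-0.2,-4.5,-3,0,0,0]
    - [0.25,-0.2,-4.5,-3,0,0,0]

```text
time: 9.57
tool_pos: [0.4669, 0.0992, 0.1042]
tool_rot: [-3.138, -0.001, 1.698]
contact_force: [-0.4, -0.5, -2.4]
opening: 0.0327
grip_force: 40.0
```

```bash
python3 - <<'E'
from h import *
a=save("top","t5");b=save("side","s5")
cv2.imwrite("pics/c5.png",np.hstack([cv2.resize(b[...,::-1][160:260,285:385],(590,590),interpolation=cv2.INTER_CUBIC)]))
o=observe();p=o["tool_pos"];print(p,o["opening"],o["grip_force"],o["contact_force"])
g=lambda q:(proj("side",q)-[285,160])*5.9
print("tool",g(p),"rim ctr",g(p-[0,0,.025]),"stud top",g([.468,.099,.038]),"stud deck",g([.468,.099,.02]))
E
```

```text
[0.46839891 0.10036385 0.10552214] 0.03282035235297028 39.99919831752777 [-0.33713992  0.17318056 -2.5061024 ]
tool [323.99943668 154.54183051] rim ctr [318.32683857 222.18912418] stud top [310.6014961  331.96492815] stud deck [306.68035524 377.67156579]
```

View pics/c5.png

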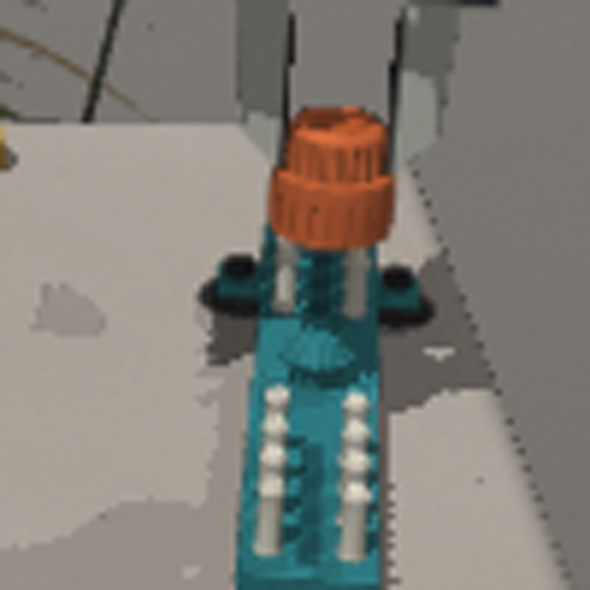

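The crop shows the cap (skirt 270–394, so its centre is about 332) above the stud (about 319,335). Allowing for height, they line up within about 1 mm, so I'll go down.

Request:
step_arm:
  commands:
    - [0.25,0,-0.1,-1.5,0,0,0]
    - [0.25,0,-0.1,-3,0,0,0]
    - [0.25,0,-0.1,-4,0,0,0]
    - [0.25,0,-0.1,-4.2,0,0,0]
    - [0.25,0,-0.1,-4.2,0,0,0]
  grip_force: 60

```text
time: 10.08
tool_pos: [0.4682, 0.0995, 0.0631]
tool_rot: [-3.142, -0.0, 1.702]
contact_force: [-0.6, 0.1, -2.7]
opening: 0.0326
grip_force: 60.0
```

Request:
step_arm:
  commands:
    - [0.25,0,0,-0.2,0,0,0]
    - [0.25,0,0,-0.4,0,0,0]
    - [0.25,0,0,-0.6,0,0,0]
    - [0.25,0,0,-0.6,0,0,0]

```text
time: 10.42
tool_pos: [0.4682, 0.0985, 0.057]
tool_rot: [3.141, 0.0, 1.7]
contact_force: [-0.6, 0.5, -1.6]
opening: 0.0322
grip_force: 60.0
```

Request:
step_arm:
  commands:
    - [0.25,0,0,-0.2,0,0,0]
    - [0.25,0,0,-0.4,0,0,0]
    - [0.25,0,0,-0.4,0,0,0]

```text
time: 10.67
tool_pos: [0.4689, 0.0984, 0.0543]
tool_rot: [3.139, 0.0, 1.7]
contact_force: [-2.6, 0.8, 9.8]
opening: 0.0323
grip_force: 60.0
```

Request:
step_arm:
  commands:
    - [0.25,0,0,-0.2,0,0,0]
    - [0.25,0,0,-0.4,0,0,0]
    - [0.25,0,0,-0.4,0,0,0]

```text
time: 10.92
tool_pos: [0.4684, 0.0983, 0.0489]
tool_rot: [3.141, 0.0, 1.7]
contact_force: [2.0, -1.1, -5.8]
opening: 0.032
grip_force: 60.0
```

Request:
step_arm:
  commands:
    - [0.25,0,0,-0.2,0,0,0]
    - [0.25,0,0,-0.4,0,0,0]
    - [0.25,0,0,-0.4,0,0,0]

```text
time: 11.17
tool_pos: [0.4679, 0.0984, 0.0448]
tool_rot: [-3.141, -0.0, 1.7]
contact_force: [-1.0, -1.3, 0.6]
opening: 0.0324
grip_force: 60.0
```

Request:
step_arm:
  commands:
    - [0.25,0,0,-0.1,0,0,0]
    - [0.25,0,0,-0.2,0,0,0]
    - [0.25,0,0,-0.2,0,0,0]

```text
time: 11.42
tool_pos: [0.4681, 0.0984, 0.0447]
tool_rot: [3.141, 0.0, 1.7]
contact_force: [-6.8, -2.0, 22.0]
opening: 0.0326
grip_force: 60.0
```

Request:
step_arm:
  commands:
    - [0.25,0,0,0.06,0,0,0]
    - [0.25,0,0,0.06,0,0,0]
    - [0.25,0,0,0.06,0,0,0]

```text
time: 11.67
tool_pos: [0.468, 0.0984, 0.0447]
tool_rot: [3.141, 0.0, 1.7]
contact_force: [-4.6, 0.0, 15.2]
opening: 0.0322
grip_force: 60.0
```

Request:
step_arm:
  commands:
    - [0.25,0,0,0,0,0,0]
    - [0.25,0,0,0,0,0,0]
    - [0.25,0,0,0,0,0,0]
    - [0.25,0,0,0,0,0,0]
    - [0.25,0,0,0,0,0,0]

```text
time: 12.08
tool_pos: [0.468, 0.0984, 0.0447]
tool_rot: [3.141, 0.0, 1.7]
contact_force: [-4.3, -1.3, 15.4]
opening: 0.0327
grip_force: 60.0
```

```bash
python3 - <<'E'
from h import *
b=save("side","s6")
cv2.imwrite("pics/c6.png",cv2.resize(b[...,::-1][170:270,285:385],(590,590),interpolation=cv2.INTER_CUBIC))
o=observe();print(o["time"],o["tool_pos"],o["contact_force"],o["grip_force"])
E
```

```text
12.1333 [0.46802248 0.09841516 0.04469007] [-5.47618133 -0.57556478 15.57780906] 60.005539655685425
```

View pics/c6.png

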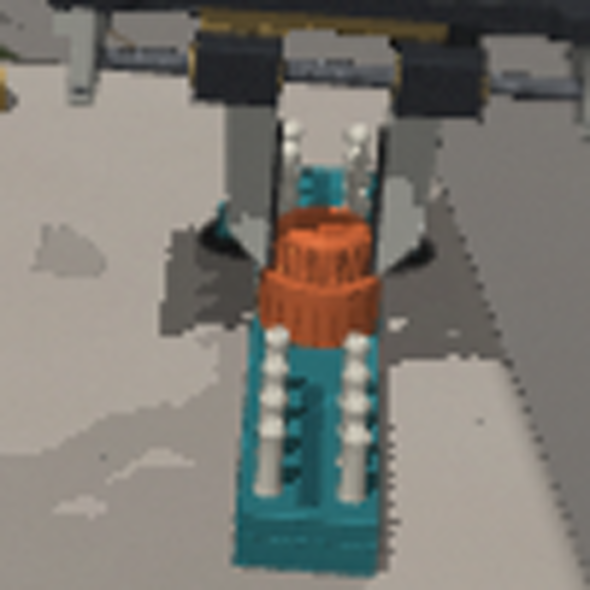

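The cap sits flat on the deck over the stud, with its skirt at (320,310). The bars are in line, and I'm still gripping and pressing with about 15 N.

```bash
python3 -c "
from cell import *
print(hand_in())"
```

```text
the job is handed in; nothing more can be done
None
```

I joined the two loom sections flush, snapped the orange cap down flat over the stud, and handed the job in at about 12 s, still gripping the cap and pressing it with about 15 N; the result of the judging was not shown.

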